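Refit the feed disc of the coin counter

TASK

The coin counter has been cleared of a jam and its grey feed disc is only standing loosely on the drive boss. Push the disc round by its ribs until the notch in its edge is over the steel drive pin, press its hub down until the disc snaps fully home round the pin, then swing the flat metal stripper arm back over the disc's edge as far as its stop and let go. Only push and press with the fingertips: do not lift the disc or force it, and leave the other things on the counter and on the machine where they are.

Things in the scene. Friction and masses are not known exactly. Their poses are not given: they have to be found in the camera images.
- counter_unit: Coin counter, fixed: off-white case 310 mm wide, x from -142 (dark sloping key panel) to +109 mm, flat deck 70 mm up. Origin: underside height, on the drive boss axis; x to the machine's back, y to its left, z up. In the deck a round well, 198 mm across, 8 mm deep; its floor is the steel drive plate, 62 mm above the origin, with the boss (32 mm across, 20 mm high) in its middle.
- disc_seat (a point): On the boss axis, on the drive plate (machine x 0, y 0, z 62 mm; axes as the machine's): where the feed disc's origin lies when the disc is fully home.
- drive_pin (a point): Centre of the top of the fixed steel drive pin: 16 mm thick, 11 mm high over the drive plate, the top 3 mm tapered to 12 mm across. It stands 89 mm from the boss axis, at the front left of the machine, so that more than half of it shows outside the disc's edge from above. The five small square blocks near that radius (13 mm high) are the spring catches.
- feed_disc: Feed disc, grey plastic, loose, about 160 g: 170 mm across, 6 mm thick, six round pockets 28 mm across on a 58 mm radius. Origin: on its axis, at its underside; x points through its edge notch, z up. It starts level with its edge on five spring catches, underside 12 mm above the drive plate, 1 mm above the pin; there it turns either way endlessly with little friction and stays where left.
- disc_notch (a point): Centre of the disc's only edge notch (a half-round bite of 10.5 mm radius), 89 mm from the disc's axis, at underside height. It must come over the drive pin within about 2 degrees (the pin's taper draws in the rest) before the disc is pressed. Pressed elsewhere, the disc is held up by the pin and snaps in on the far side only, askew.
- hub_top (a point): Centre of the flat top of the round hub knob (25 mm across), on the disc's axis, 42 mm above its underside: the place to press. With the notch over the pin, a push of about 8 to 15 N straight down snaps the disc 12 mm down past the catches, flat onto the drive plate, where it stays. Below the knob is a cap 48 mm across, its top 25 mm above the underside.
- rib_a (a point): Top middle of a radial rib on the disc, 60 degrees counter-clockwise (from above) from the notch, 50 mm from the disc's axis. Each of the three ribs is 6 mm thick, runs from 24 to 66 mm radius, and its top is 21.5 mm above the disc's underside (15.5 mm above its face). Push a rib sideways to turn the disc.
- rib_b (a point): The same on the rib 180 degrees from the notch.
- rib_c (a point): The same on the rib 300 degrees counter-clockwise from the notch.
- stripper (a joint): Angle of the stripper arm about its upright pivot, rad: 0 = over the disc's edge, pointing at the boss axis, against its stop; grows as it swings out, clockwise from above, to 1.55. Starts between 0.9 and 1.35. It turns with some friction (about 1.2 N at the post) and stays where it is left.
- stripper_pivot (a point): On the pivot axis of the stripper arm, on the deck at the right of the machine (machine x -20, y -130, z 79 mm). The arm is a flat metal blade 16 mm wide, 3 mm thick, 60 mm long from the pivot, its underside 14 mm over the drive plate: it passes over the disc and the pin only when the disc is home, and strikes the disc's edge otherwise.
- stripper_post (a point): Centre of the top of the dark round thumb post on the arm (10 mm thick, its top 23 mm above the blade's upper face and 40 mm above the drive plate), 42 mm from the pivot axis. Push it sideways to swing the arm.
- hopper_bowl: Bystander: dark grey hopper ring of the machine, taken off, 198 mm across and 85 mm high, at the right. Origin: centre of its underside.
- coin_tray: Bystander: black change tray 130x200x20 mm with some coins in it, left of the machine. Origin: centre of its underside.
- pen_blue: Bystander: blue pen 140 mm long, 9 mm thick, lying on the machine's deck left of the well. Origin: middle of its underside.
- rubber_stamp: Bystander: wooden hand stamp 25x52x64 mm, standing on the work surface close to the right side of the machine. Origin: centre of its underside.
- calculator: Bystander: desk calculator 118x76x14 mm, at the right front. Origin: centre of its underside.
- lighter_red: Bystander: lighter 81x25x12 mm lying left of the machine. Origin: centre of its underside.
- phone: Bystander: mobile phone 149x71x9 mm lying at the far left. Origin: centre of its underside.

How it is judged:
By the outcome, as a careful person would: the job done as asked, in the order asked, and still so for the second after the job is handed in, with the robot touching nothing.
It also fails if it takes over 61 s, if anything falls off the work surface, if the arm or the gripper's body presses on something with over 40 N, if the wrist force passes 120 N, or if a joint passes its speed limit or range.

ROBOT

A 6-joint arm with a two-finger parallel gripper is mounted at the origin on a cart in front of the work surface, level with it; the furniture and walls round the work are solid. World frame = base frame: x ahead of the robot, y to its left, z up, the work surface at z = 0. Lengths are in m, angles in degrees, forces in N, time in s.
With the tool pointing down it reaches from about 0.3 to 0.75 m from the base axis. Payload 8.5 kg.
Tool frame: the origin (TCP) lies midway between the tips of the shut fingers; the grasp point (between the pads) lies 19 mm behind it; z points along the fingers, y is the line along which they close (so a half turn about z gives the same grasp; the last joint's range is limited). The gripper opens to 85 mm and grips with 20 to 120 N. Pads are 22 mm wide; open, the fingers measure 114 mm over their backs; the gripper's body (76 mm by 85 mm) begins 54 mm behind the grasp point. The pads swing forward as they close: fully open they stand 13 mm farther back than shut.
Start: joints at [63.982, 21.807, 74.336, -0, 83.858, -12.336], TCP at [0.13, 0.534, 0.231] pointing down, gripper open.
Joint ranges: [-178.18, 178.18], [-50.72, 133.34], [12.68, 142.11], [-81.47, 261.47], [9.98, 163.14], [-165.26, 165.26]. Speed limits (degrees/s): [136.94, 136.94, 180, 180, 180, 180].

INTERFACE

Orientations are given as a 3x3 rotation matrix whose columns are the frame's x, y, z axes.
In Python, from rig import env, viewer, recognise, pinpoint gives the robot as it stands.
- The arm moves only by the tool move_arm, never from a script. Its argument "plan" is text: rows parted by semicolons, each of 7 numbers parted by spaces: the shift along the tool's x, y, z in m, then the turn, a rotation vector about the tool's x, y, z in rad, then the finger opening in m, from 0 to 0.0854. A call has 1 to 12 rows; each row shifts and turns the commanded pose from where the row before left it, along the tool's axes as they then stand; what a row does not reach is not made up. A row lasts 1/8 s, in which the tool goes at most 62.5 mm and 10.7 degrees, less where a joint would pass 70% of its speed; a pose out of reach is approached as far as the arm can. A call is refused whole if a number of a shift passes 0.0625 or a number of a turn 0.188, either way. A call with a gripper value outside its range is refused whole. The fingers move at their own pace and stop on an object; "grip_force" is the grip in N (left out, the last holds). Time passes only in rows, so rows that do not move let the fingers close. It gives the time, the measured TCP pose, the force, the opening and the grip force at its end, in the units of the state.
- env.observe(): the state, without advancing time (a new reading comes with each control period).
- viewer.get_image(name): name is "scene" or "side" or "wrist"; returns (picture, depth): 400x640x3 uint8, red, green, blue; 400x640 float32, m along the optical axis (not along the pixel's ray), 0 where there is no reading.
- viewer.calibration(name): a dict with "fx", "fy", "cx", "cy" (pixels), "k1" (the pictures are not rectified: a ray, as slopes to the right and down, at radius r is drawn at 1 + k1 r^2 times it, then the intrinsics apply), "R" (3x3) and "t" (3): a world point X has camera coordinates R X + t. Camera axes: x right, y down, z forward; pixel columns grow to the right and rows downward; lengths in m; the calibration is good to about 2 mm. A picture is of the moment at which its call begins: read the wrist's pose just before it. calibration takes no time and is no camera call; for the wrist camera it gives the pose at the moment of the call.
- env.close_job(): hands the job in; it is judged then, once.
Trained networks look in the newest picture that a camera, given by its name, has taken for a name from the list of things; names that differ only in an ending like _2 or _b are one class to them, and where a whole thing is asked for, a point or a joint stands for the part that bears it (a point fixed in the world has none). Each returns a list of dicts, best first, with "conf" (0 to 1); they miss things now and then, are a little off and sometimes report something else, mostly with a low value. They report only what shows in the picture. A call takes as long as a camera call.
- recognise(camera, name): "extent" ([centre column, centre row, width, height] in pixels, round what is visible of it).
- pinpoint(camera, name): "pixel" ([column, row] in pixels: a listed point, or the origin of a listed thing).
The state is a dict: "time_s": time; "q": joint angles; "qvel": joint speeds; "joint_efforts": joint torques, N m; "position": TCP position; "tool_rot": TCP orientation; "ft_force": force on the tool from outside, world axes, zero at the start; "wrist_torque": the same for the moment, N m; "grip_width": finger opening in m; "gripper_force": force on a finger pad.
Only numpy, scipy, OpenCV 4.12 (cv2) and the standard library are available. Lean on these libraries where they do the work, as an engineer would, in place of code of your own. Each camera call takes 0.05 s, during which the arm holds its last target. There are 200 camera calls.

## Working session

There is one attempt and no reset: what is moved stays moved. The work goes in short steps, Python scripts to look and compute and a tool call to move; the robot and the scene stay as the last step left them, time stands still between calls to the robot, and variables do not carry over. Pictures are saved under pics/ and viewed, at most 10 in all, crops included, and the job is handed in when it is done.

Besides the shell and the picture viewer there is one more tool, called in YAML: its name, and indented under it one key for each argument. move_arm: Moves the arm, as the interface text tells. Its arguments: {"type":"object","properties":{"plan":{"type":"string"},"grip_force":{"type":"number"}},"required":["plan"]}

```bash
mkdir -p pics
cat > h.py <<'E'
import numpy as np, cv2
from rig import env, viewer, recognise, pinpoint
def ray(c,px):
    K=viewer.calibration(c); R=np.array(K["R"]);t=np.array(K["t"])
    d=np.array([(px[0]-K["cx"])/K["fx"],(px[1]-K["cy"])/K["fy"]]); u=d.copy()
    for _ in range(20): u=d/(1+K["k1"]*(u@u))
    return -R.T@t, R.T@np.array([u[0],u[1],1.])
def at_z(c,px,z):
    o,d=ray(c,px); return o+d*(z-o[2])/d[2]
def at_depth(c,px,D):
    o,d=ray(c,px); return o+d*D[int(round(px[1])),int(round(px[0]))]
E
python3 - <<'E'
from h import *
s=env.observe(); print(s["time_s"],s["position"],s["tool_rot"],s["ft_force"])
for c in ["scene","side","wrist"]:
    im,D=viewer.get_image(c); cv2.imwrite(f"pics/{c}0.png",im[:,:,::-1])
    print(c,viewer.calibration(c)["t"])
    for n in ["counter_unit","drive_pin","disc_notch","hub_top","rib_a","rib_b","stripper_pivot","stripper_post"]:
        for r in pinpoint(c,n)[:3]:
            p=r["pixel"]
            try: w=at_depth(c,p,D).round(4)
            except Exception as e: w=e
            print(n,round(r["conf"],2),np.round(p,1),w)
E
```

```text
0.0 [0.12997747 0.53411838 0.23070916] [[-9.71620082e-01  2.36546032e-01 -6.25872403e-04]
 [ 2.36546669e-01  9.71619258e-01 -1.30056383e-03]
 [ 3.00466467e-04 -1.41170196e-03 -9.99998958e-01]] [ 0.98839114  0.41312035 -0.04673268]
scene [-0.44833468  0.26306816  1.29137292]
counter_unit 0.91 [332.5 228.8] [ 0.5232 -0.0547  0.0618]
counter_unit 0.27 [332.9 211.7] [ 0.5534 -0.0016  0.0849]
drive_pin 0.85 [305.4 210.1] [0.4797 0.0652 0.069 ]
disc_notch 0.73 [333.5 195.4] [0.605  0.086  0.0741]
disc_notch 0.54 [335.3 200.7] [0.5718 0.0163 0.1145]
hub_top 0.62 [335.3 208.2] [5.635e-01 2.000e-04 9.570e-02]
rib_a 0.72 [322.  199.6] [0.545  0.0638 0.0938]
rib_a 0.62 [332.4 214.8] [ 0.5494 -0.0059  0.0755]
rib_a 0.61 [346.7 202.3] [0.6172 0.013  0.0919]
rib_b 0.72 [322.  199.6] [0.545  0.0638 0.0938]
rib_b 0.62 [332.4 214.8] [ 0.5494 -0.0059  0.0755]
rib_b 0.61 [346.7 202.3] [0.6172 0.013  0.0919]
stripper_pivot 0.78 [352.9 232.6] [ 0.5634 -0.1194  0.0828]
stripper_pivot 0.69 [363.5 219.6] [ 0.6364 -0.071   0.07  ]
side [-0.14198497  0.47826389  1.68154408]
drive_pin 0.88 [313.9 209.1] [0.4934 0.065  0.0777]
disc_notch 0.81 [321.9 183.4] [0.6297 0.0843 0.0719]
hub_top 0.81 [331.4 191.6] [0.5706 0.0216 0.1198]
hub_top 0.21 [299.3 195.2] [0.5384 0.1471 0.0721]
rib_a 0.93 [338.9 189.3] [0.6227 0.0071 0.0786]
rib_a 0.62 [340.1 208.2] [ 0.534  -0.0305  0.0816]
rib_a 0.6 [320.3 194. ] [0.5797 0.0716 0.0671]
rib_b 0.93 [338.9 189.3] [0.6227 0.0071 0.0786]
rib_b 0.62 [340.1 208.2] [ 0.534  -0.0305  0.0816]
rib_b 0.6 [320.3 194. ] [0.5797 0.0716 0.0671]
stripper_pivot 0.69 [360.2 208.1] [ 0.5633 -0.1046  0.0834]
stripper_pivot 0.32 [302.8 195.5] [0.5444 0.1342 0.0691]
stripper_post 0.61 [363.7 199.6] [ 0.615  -0.1028  0.0738]
wrist [-0.54961194 -0.03912254  0.38072973]
```

```bash
python3 -c "
import cv2,numpy as np
a=[cv2.imread(f'pics/{c}0.png') for c in ['scene','wrist']]
cv2.imwrite('pics/s_w.png',cv2.resize(np.vstack(a),(480,600)))"
```

```text
(no output)
```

View pics/scene0.png

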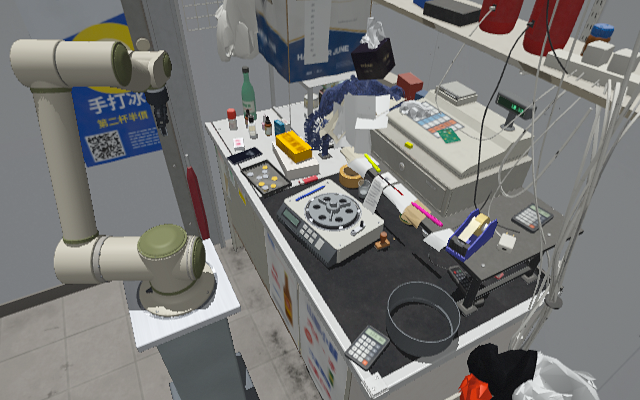

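The scene picture shows the counter with the grey disc at about (335,208), stripper pivot near (353,232), and the route from the arm at (165,120) looks clear. I'll bring the wrist camera over the disc.

Run:
```python
from h import *
s=env.observe(); R=s["tool_rot"];p=s["position"]
K=viewer.calibration("wrist"); Rc=np.array(K["R"]); o=-Rc.T@np.array(K["t"])
print("cam in tool",R.T@(o-p)); print((Rc@R).round(3)); print({k:K[k] for k in ["fx","cx","cy","k1"]})
d=at_z("scene",[335.3,208.2],.116); e=at_z("side",[331.4,191.6],.116);print(d,e)
for z in (.33,): print(R.T@(np.array([.52,.0,z])-p))
```

```text
cam in tool [ 0.07691812 -0.00030266 -0.14349897]
[[-0.001  1.     0.   ]
 [-0.954 -0.001 -0.301]
 [-0.301 -0.     0.954]]
{'fx': 327.9812308061775, 'cx': 315.1405038486879, 'cy': 201.925478545996, 'k1': -0.042314050964059616}
[ 0.55161813 -0.01949494  0.116     ] [0.57330577 0.02251656 0.116     ]
[-0.50524189 -0.42698564 -0.0986923 ]
```

move_arm:
  plan: "-0.0485 -0.034 -0.01 0 0 0 0;-0.0485 -0.034 -0.01 0 0 0 0;-0.0485 -0.034 -0.01 0 0 0 0;-0.0485 -0.034 -0.01 0 0 0 0;-0.0485 -0.034 -0.01 0 0 0 0;-0.0485 -0.034 -0.01 0 0 0 0;-0.0485 -0.034 -0.01 0 0 0 0;-0.0485 -0.034 -0.01 0 0 0 0;-0.0485 -0.034 -0.01 0 0 0 0;-0.0485 -0.034 -0.01 0 0 0 0;-0.0485 -0.034 -0.01 0 0 0 0;-0.0485 -0.034 0 0 0 0 0"

```text
time_s: 2.85
position: [0.6003, -0.0014, 0.3422]
tool_rot: [[-0.972, 0.237, 0.002], [0.237, 0.972, -0.0], [-0.002, 0.0, -1.0]]
ft_force: [0.6, 0.7, 0.4]
grip_width: 0.0001
gripper_force: 0.0
```

move_arm:
  plan: "0 0 0 0 0 0 0;0 0 0 0 0 0 0"

```text
time_s: 3.1
position: [0.5988, 0.0006, 0.3412]
tool_rot: [[-0.972, 0.237, -0.0], [0.237, 0.972, 0.0], [0.0, 0.0, -1.0]]
ft_force: [-0.7, -0.6, 0.3]
grip_width: 0.0003
gripper_force: 0.0
```

```bash
cat > look.py <<'E'
import sys
from h import *
tag=sys.argv[1]
s=env.observe(); print(s["time_s"],s["position"].round(4),s["tool_rot"].round(4).tolist(),s["ft_force"].round(2),s["grip_width"])
c="wrist"; im,D=viewer.get_image(c); cv2.imwrite(f"pics/{tag}.png",im[:,:,::-1]); np.save(f"pics/{tag}.npy",D)
Z=dict(drive_pin=.073,disc_notch=.074,hub_top=.116,rib_a=.0955,stripper_pivot=.079,stripper_post=.102)
for n in Z:
    for r in pinpoint(c,n)[:3]:
        p=r["pixel"]; print(n,round(r["conf"],2),np.round(p,1),at_z(c,p,Z[n]).round(4),at_depth(c,p,D).round(4))
E
python3 look.py w1
```

```text
3.1 [0.5988 0.0006 0.3412] [[-0.9716, 0.2366, -0.0004], [0.2366, 0.9716, 0.0004], [0.0005, 0.0002, -1.0]] [-0.67 -0.56  0.33] 0.000266686132749653
drive_pin 0.7 [222.1 159.8] [ 0.5678 -0.1133  0.073 ] [ 0.5661 -0.1083  0.0885]
drive_pin 0.6 [512.5 105.8] [0.5872 0.2534 0.073 ] [0.5962 0.2867 0.0144]
drive_pin 0.57 [346.3  61. ] [0.491  0.0647 0.073 ] [0.4916 0.0638 0.081 ]
disc_notch 0.98 [387.3 159.7] [0.6171 0.0907 0.074 ] [0.6194 0.0925 0.0639]
hub_top 0.7 [321.9 131.6] [0.5596 0.0182 0.116 ] [0.5595 0.0182 0.1171]
rib_a 0.96 [330.4 174.5] [0.614  0.0162 0.0955] [0.6137 0.0162 0.097 ]
rib_a 0.81 [361.7 107. ] [0.5452 0.0688 0.0955] [0.5452 0.0687 0.0962]
rib_a 0.77 [283.5 114.4] [ 0.5321 -0.0205  0.0955] [ 0.5321 -0.0204  0.0966]
stripper_post 0.69 [238.  189.4] [ 0.604  -0.0971  0.102 ] [ 0.6039 -0.097   0.1024]
```

View pics/w1.png

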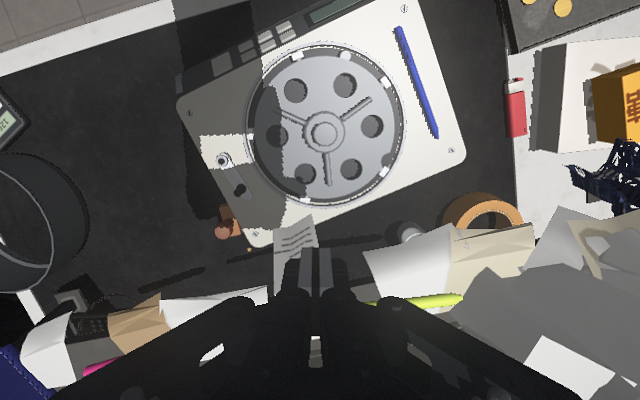

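The wrist view shows the disc centred at (322,131), ribs at (330,175), (362,107) and (284,114), the notch at (387,160), the pin near (346,61), and the stripper pivot at (222,160) with its post at (238,189). That puts the notch at about 53° and the pin at about 148°, so the disc needs roughly +95° counter-clockwise. I'll refine the centre from depth before moving.

```bash
cat > fit.py <<'E'
import sys
from h import *
def cloud(D):
    K=viewer.calibration("wrist"); R=np.array(K["R"]);t=np.array(K["t"])
    v,u=np.mgrid[:400,:640]; d=np.stack([(u-K["cx"])/K["fx"],(v-K["cy"])/K["fy"]],-1); w=d.copy()
    for _ in range(20): w=d/(1+K["k1"]*(w**2).sum(-1,keepdims=True))
    P=np.concatenate([w,np.ones(w.shape[:2]+(1,))],-1)*D[...,None]
    return (P-t)@R
if __name__=="__main__":
    D=np.load(f"pics/{sys.argv[1]}.npy"); P=cloud(D); ok=(D>0)
    c=np.array([.562,.02])
    for lo,hi,r in ((.112,.121,.03),(.095,.102,.03),(.077,.085,.1),(.0905,.099,.08)):
        m=ok&(P[...,2]>lo)&(P[...,2]<hi)&(np.hypot(*(P[...,:2]-c).transpose(2,0,1))<r)
        q=P[m]; (x,y),rr=cv2.minEnclosingCircle(q[:,:2].astype(np.float32)); print(lo,len(q),q.mean(0).round(4),"enc",round(x,4),round(y,4),round(rr,4))
    s=env.observe(); print(np.round(s["q"],1))
E
python3 fit.py w1
```

```text
0.112 462 [0.5629 0.0207 0.1171] enc 0.5631 0.0205 0.0136
0.095 912 [0.5611 0.0207 0.0997] enc 0.5619 0.0201 0.0299
0.077 11244 [0.5583 0.0209 0.0811] enc 0.563 0.0203 0.0952
0.0905 709 [0.56   0.0208 0.0963] enc 0.5625 0.0202 0.0654
[-11.2  24.4  52.4   0.  103.2 -87.6]
```

move_arm:
  plan: "0.0237 0.0311 0 0 0 0 0;0.0237 0.0311 0 0 0 0 0;0 0 0.025 0 0 0.177 0;0 0 0.025 0 0 0.177 0;0 0 0.025 0 0 0.177 0;0 0 0.025 0 0 0.177 0;0 0 0.025 0 0 0.177 0;0 0 0.025 0 0 0.177 0;0 0 0.025 0 0 0.177 0;0 0 0.025 0 0 0.177 0;0 0 0 0 0 0 0"

```text
time_s: 4.82
position: [0.5669, 0.0722, 0.1401]
tool_rot: [[0.082, 0.997, -0.003], [0.997, -0.082, 0.0], [-0.0, -0.003, -1.0]]
ft_force: [-0.0, 1.0, -0.1]
grip_width: -0.0001
gripper_force: 0.0
```

move_arm:
  plan: "0 0 0.027 0 0 0 0;0 0 0.02 0 0 0 0;0 0 0.007 0 0 0 0;0 0 0 0 0 0 0"

```text
time_s: 5.32
position: [0.5681, 0.072, 0.0881]
tool_rot: [[0.082, 0.997, 0.001], [0.997, -0.082, -0.0], [-0.0, 0.001, -1.0]]
ft_force: [-0.4, 0.0, -0.2]
grip_width: -0.0001
gripper_force: 0.0
```

move_arm:
  plan: "-0.0001 -0.0036 0 0 0 -0.07 0;-0.0005 -0.00726 0 0 0 -0.14 0;-0.0005 -0.00726 0 0 0 -0.14 0;-0.0005 -0.00726 0 0 0 -0.14 0;-0.0005 -0.00726 0 0 0 -0.14 0;-0.0005 -0.00726 0 0 0 -0.14 0;-0.0005 -0.00726 0 0 0 -0.14 0;-0.0005 -0.00726 0 0 0 -0.14 0;-0.0005 -0.00726 0 0 0 -0.14 0;-0.0001 -0.0036 0 0 0 -0.07 0;-0.0001 -0.0036 0 0 0 -0.07 0;-0.0001 -0.0018 0 0 0 -0.035 0"

```text
time_s: 6.82
position: [0.5141, 0.0351, 0.0886]
tool_rot: [[-0.959, 0.283, 0.002], [0.283, 0.959, 0.0], [-0.002, 0.001, -1.0]]
ft_force: [0.0, 1.4, -1.0]
grip_width: -0.0001
gripper_force: 0.5
```

```bash
python3 look.py w2; python3 fit.py w2
```

```text
6.825 [0.5141 0.0351 0.0886] [[-0.9591, 0.2832, 0.002], [0.2832, 0.9591, 0.0], [-0.0019, 0.0006, -1.0]] [ 0.04  1.43 -0.99] -0.00012515595056129204
drive_pin 0.68 [354.8 185.7] [0.4859 0.0638 0.073 ] [0.4857 0.0637 0.0738]
rib_a 0.79 [286.  275.1] [0.512  0.0211 0.0955] [0.5041 0.025  0.1105]
0.112 58 [0.5503 0.024  0.1134] enc 0.5507 0.024 0.0031
0.095 121 [0.5497 0.0242 0.0994] enc 0.5487 0.0248 0.0039
0.077 19069 [0.5148 0.0344 0.0796] enc 0.5502 0.0233 0.0856
0.0905 588 [0.5071 0.031  0.0953] enc 0.5244 0.0255 0.0279
[ -9.3  27.3  92.1  -0.   60.5 -82.7]
```

View pics/w2.png

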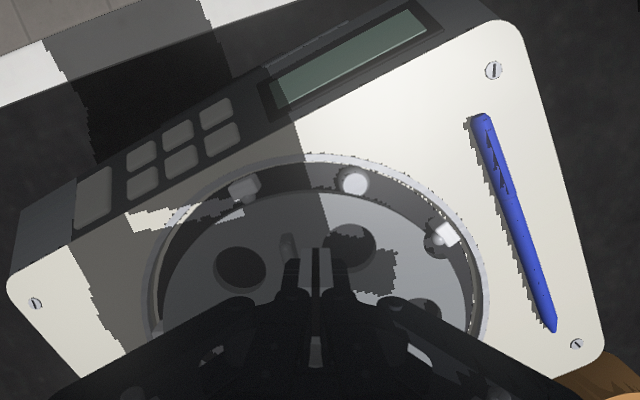

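The pin shows at (355,185) and the rib at (287,248) beside the fingertips; the notch is still right of the pin, near (440,240). I'll measure the rib angle.

Run:
```python
from fit import *
D=np.load("pics/w2.npy"); P=cloud(D); C=np.array([.563,.0205])
m=(D>0)&(abs(P[...,2]-.0955)<.002); v,u=np.where(m)
k=(u>270)&(u<297)&(v>228)&(v<262)
q=P[v[k],u[k]]; r=q[:,:2]-C
print(k.sum(),np.degrees(np.arctan2(r[:,1],r[:,0])).mean()%360,np.hypot(*r.T).min(),np.hypot(*r.T).max())
vv,_,_,_=*cv2.fitLine(q[:,:2].astype(np.float32),2,0,.01,.01)[:2].ravel(),0,0; print(vv)
# edge: disc-level vs lower
for n,px in (("notch?",(440,245)),("pin",(354.8,185))): 
    w=at_z("wrist",px,.074)[:2]-C; print(n,np.degrees(np.arctan2(w[1],w[0])),np.hypot(*w))
# disc edge angles: fraction of points at r 80-84 at disc z
ok=(D>0); R=P[...,:2]-C; rr=np.hypot(R[...,0],R[...,1]); a=np.degrees(np.arctan2(R[...,1],R[...,0]))%360
for b in range(90,240,3):
    s=ok&(rr>.0775)&(rr<.0815)&(a>=b)&(a<b+3)
    if s.sum()>5: print(b,s.sum(),np.median(P[s][:,2]).round(4),end="; ")
```

```text
179 176.00898352465606 0.057951388828908594 0.06611402016593562
0.99717057
notch? 113.0171269461688 0.08526068595655428
pin 150.88521715679028 0.08921789121844924
90 43 0.0793; 93 51 0.0794; 96 49 0.0793; 99 50 0.0794; 102 54 0.0793; 105 66 0.0789; 108 106 0.0782; 111 92 0.0738; 114 13 0.0768; 117 12 0.0793; 120 50 0.0792; 123 672 0.1683; 126 829 0.1669; 129 71 0.0794; 132 64 0.0792; 135 62 0.0793; 138 64 0.0793; 141 64 0.0794; 144 65 0.0792; 147 66 0.0793; 150 68 0.0793; 153 67 0.0794; 156 66 0.0794; 159 71 0.0796; 162 63 0.0794; 165 67 0.0795; 168 66 0.0794; 171 66 0.0794; 174 63 0.0797; 177 66 0.0795; 180 67 0.0796; 183 64 0.0797; 186 64 0.0796; 189 65 0.0796; 192 59 0.0796; 195 88 0.0801; 198 984 0.1669; 201 574 0.1677; 204 61 0.0798; 207 59 0.0797; 210 54 0.0799; 213 59 0.0799; 216 56 0.0799; 219 50 0.0803; 222 56 0.0801; 225 48 0.0801; 228 47 0.08; 231 52 0.08; 234 49 0.08; 237 47 0.0802;
```

move_arm:
  plan: "-0.0005 -0.00726 0 0 0 -0.14 0;-0.0005 -0.00726 0 0 0 -0.14 0;-0.0005 -0.00726 0 0 0 -0.14 0;-0.0001 -0.0036 0 0 0 -0.07 0;-0.0001 -0.0018 0 0 0 -0.035 0;-0.0001 -0.0018 0 0 0 -0.035 0;0 0 0 0 0 0 0"

```text
time_s: 8.05
position: [0.5135, 0.0069, 0.0875]
tool_rot: [[-0.964, -0.267, 0.0], [-0.267, 0.964, 0.001], [-0.001, 0.001, -1.0]]
ft_force: [-0.1, 3.3, 2.3]
grip_width: -0.0001
gripper_force: 2.5
```

```bash
cat > edge.py <<'E'
import sys
from fit import *
t=sys.argv[1]; s=env.observe(); print(s["time_s"],s["position"].round(4),s["ft_force"].round(1))
im,D=viewer.get_image("wrist"); cv2.imwrite(f"pics/{t}.png",im[:,:,::-1]); np.save(f"pics/{t}.npy",D)
r=pinpoint("wrist","drive_pin")[:2]; r2=pinpoint("wrist","disc_notch")[:2]
P=cloud(D); C=np.array(eval(sys.argv[2]) if len(sys.argv)>2 else [.563,.0205]); ang=lambda w:round(float(np.degrees(np.arctan2(w[1]-C[1],w[0]-C[0])))%360,1)
for x,z in ((r,.073),(r2,.074)):
    for y in x: w=at_z("wrist",y["pixel"],z); print(y["conf"],np.round(y["pixel"]),ang(w),np.hypot(*(w[:2]-C)).round(4))
R=P[...,:2]-C; rr=np.hypot(R[...,0],R[...,1]); a=np.degrees(np.arctan2(R[...,1],R[...,0]))%360; ok=D>0
m=ok&(abs(P[...,2]-.0958)<.002)&(rr>.03)&(rr<.07)
h=np.histogram(a[m],bins=np.arange(0,361,2))[0]
print("rib pts",[(2*i,int(n)) for i,n in enumerate(h) if n>15])
for i in np.where(h>15)[0]: pass
# polar unwrap round pin: z map at rim
for b in range(128,176,1):
    q=ok&(rr>.0775)&(rr<.0815)&(a>=b)&(a<b+1)
    if q.sum()>3: print(b,round(float(np.median(P[q][:,2]))*1000,1),end="; ")
E
python3 edge.py w3
```

```text
8.05 [0.5135 0.0069 0.0875] [-0.1  3.3  2.3]
0.65 [434. 230.] 151.4 0.0883
rib pts [(190, 20), (192, 20), (194, 18), (196, 18), (198, 19), (200, 17), (204, 21), (206, 65), (208, 57)]
128 79.5; 129 79.5; 130 79.6; 131 79.7; 132 79.6; 133 79.5; 134 79.4; 135 79.7; 136 79.4; 137 79.5; 138 79.2; 139 79.1; 140 78.6; 141 78.4; 142 75.6; 143 75.7; 144 75.8; 145 69.3; 146 74.8; 150 79.0; 151 78.6; 152 79.4; 153 79.3; 154 79.1; 155 79.7; 156 167.6; 157 168.0; 158 167.3; 159 166.6; 160 165.7; 161 160.9; 162 78.8; 163 78.9; 164 78.9; 165 79.3; 166 79.0; 167 79.1; 168 78.9; 169 78.9; 170 79.0; 171 79.0; 172 79.1; 173 78.9; 174 79.0; 175 79.3;
```

View pics/w3.png

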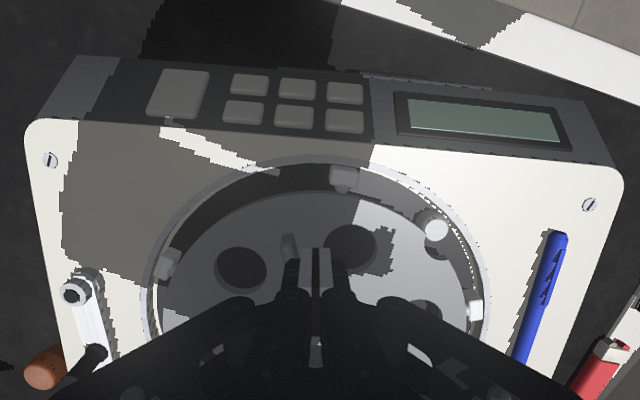

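The pin at (434,230) is now mostly inside the notch, which sits about 4° short. I'll back off and lift for a clear view of both.

move_arm:
  plan: "0 0.005 0 0 0 0 0;0 0 -0.03 0 0 0 0;0 0.0 -0.05 0 0 0 0;-0.03 0.04 0 0 0 0 0;-0.02 0.02 0 0 0 0 0;0 0 0 0 0 0 0"

```text
time_s: 8.95
position: [0.5443, 0.0837, 0.1669]
tool_rot: [[-0.963, -0.269, -0.0], [-0.269, 0.963, -0.001], [0.001, -0.0, -1.0]]
ft_force: [0.3, -0.1, -0.2]
grip_width: 0.0001
gripper_force: 0.0
```

```bash
python3 edge.py w4; python3 fit.py w4; python3 -c "
import cv2; im=cv2.imread('pics/w4.png'); cv2.imwrite('pics/w4c.png',cv2.resize(im[60:320,140:480],None,fx=2.3,fy=2.3))"
```

```text
8.95 [0.5443 0.0837 0.1669] [ 0.3 -0.1 -0.2]
0.84 [308. 121.] 152.9 0.087
0.92 [315. 129.] 148.1 0.087
rib pts [(84, 20), (86, 84), (88, 114), (90, 94), (92, 33), (206, 124), (208, 156), (210, 84), (212, 39), (320, 31), (322, 94), (324, 96), (326, 88)]
128 80.0; 129 80.1; 130 79.8; 131 80.0; 132 79.6; 133 79.7; 134 79.3; 135 80.0; 136 79.6; 137 79.5; 138 79.5; 139 79.8; 140 80.0; 141 79.7; 142 79.0; 143 78.9; 144 64.6; 145 64.2; 146 64.0; 147 64.0; 148 64.5; 149 63.9; 150 63.3; 151 64.3; 152 78.9; 153 79.3; 154 79.8; 155 80.0; 156 79.7; 157 79.7; 158 79.4; 159 79.8; 160 79.3; 161 79.4; 162 79.7; 163 79.3; 164 79.3; 165 79.3; 166 79.8; 167 79.6; 168 80.0; 169 79.4; 170 79.6; 171 79.2; 172 79.8; 173 79.6; 174 79.2; 175 80.2; 0.112 1335 [0.5608 0.0186 0.1162] enc 0.5618 0.0183 0.0139
0.095 2158 [0.5562 0.0212 0.0989] enc 0.562 0.02 0.03
0.077 25658 [0.5521 0.0133 0.0803] enc 0.5573 0.0185 0.0934
0.0905 2593 [0.5546 0.0204 0.0959] enc 0.5627 0.0181 0.0661
[  -3.8   25.    80.5   -0.    74.6 -109.2]
```

View pics/w4c.png

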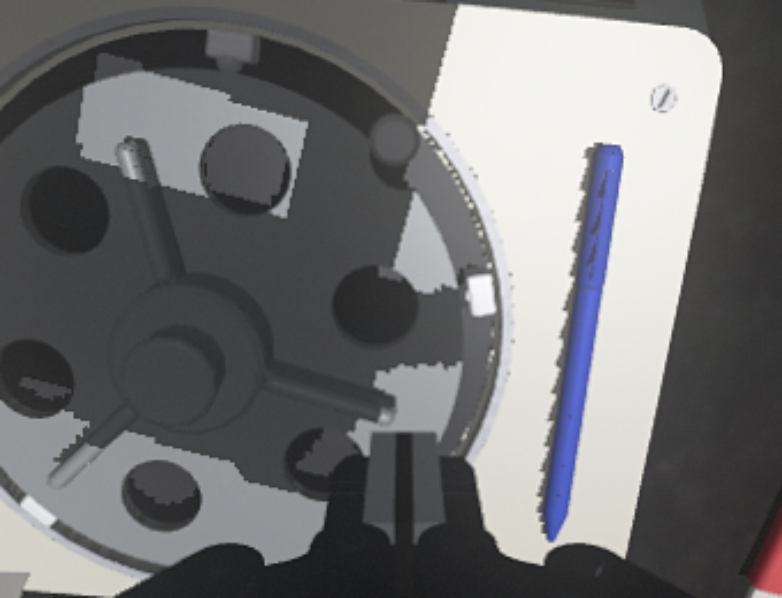

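The crop shows the pin at (395,140) just counter-clockwise of the notch's middle (the dark bite below it at about (400,165)). I'll get the gap with a centre refined from this same image.

```bash
cat > gap.py <<'E'
import sys
from fit import *
from scipy.optimize import least_squares
D=np.load(f"pics/{sys.argv[1]}.npy"); im=cv2.imread(f"pics/{sys.argv[1]}.png"); P=cloud(D); ok=D>0
C=np.array([.562,.0185])
# centre+phase from ribs: points lie on three radial lines
m=ok&(P[...,2]>.0945)&(P[...,2]<.0985); q=P[m][:,:2]
q=q[(np.hypot(*(q-C).T)>.03)&(np.hypot(*(q-C).T)<.066)]
def res(x):
    r=q-x[:2]; a=np.arctan2(r[:,1],r[:,0])-x[2]; a=(a+np.pi/3)%(2*np.pi/3)-np.pi/3
    return np.hypot(*r.T)*np.sin(a)
best=min((least_squares(res,[*C,p],loss="soft_l1",f_scale=.002) for p in np.radians([-40,0,40])),key=lambda s:s.cost)
C=best.x[:2]; ph=np.degrees(best.x[2])%120; print("ribs fit C",C.round(4),"phase",ph.round(2),"n",len(q),"notch cand",(ph-60)%120, (ph-60)%120+120)
# hub
k=P[ok&(P[...,2]>.114)&(P[...,2]<.119)&(np.hypot(P[...,0]-C[0],P[...,1]-C[1])<.018)]; print("hub",k.mean(0))
ang=lambda w:np.degrees(np.arctan2(w[1]-C[1],w[0]-C[0]))%360
# pin: depth points at pin top
R=np.hypot(P[...,0]-C[0],P[...,1]-C[1])
v=ok&(P[...,2]>.0705)&(P[...,2]<.0755)&(R>.083)&(R<.0975); a=np.degrees(np.arctan2(P[...,1]-C[1],P[...,0]-C[0]))%360
v&=(a>142)&(a<162); w=P[v]; print("pin depth",v.sum(),w.mean(0).round(4),ang(w.mean(0)),np.hypot(*(w.mean(0)[:2]-C)), "a range",np.percentile(a[v],[3,97]))
n=ok&(R>.0785)&(R<.083)&(P[...,2]<.0775)&(a>135)&(a<165); print("notch low pts",n.sum(),np.percentile(a[n],[2,50,98]))
E
python3 gap.py w4
```

```text
ribs fit C [0.5618 0.0185] phase 87.64 n 941 notch cand 27.64238958400631 147.6423895840063
hub [0.56101746 0.01849652 0.11624299]
pin depth 363 [0.4841 0.0627 0.0736] 150.340424975533 0.08940308687070277 a range [145.8799091  154.74506004]
notch low pts 123 [140.70674411 145.83469992 152.15906218]
```

move_arm:
  plan: "0.02 -0.02 0 0 0 0 0;0.03 -0.04 0 0 0 0 0;0 0 0.05 0 0 0 0;0 0 0.03 0 0 0 0;0 -0.003 0 0 0 0 0;0 -0.002 0 0 0 0 0;0 -0.001 0 0 0 -0.018 0;0 -0.001 0 0 0 -0.018 0;0 -0.0008 0 0 0 -0.014 0;0 0 0 0 0 0 0;0 0 0 0 0 0 0"

```text
time_s: 10.48
position: [0.5142, 0.0038, 0.0874]
tool_rot: [[-0.949, -0.315, 0.0], [-0.315, 0.949, -0.0], [-0.0, -0.0, -1.0]]
ft_force: [-1.5, 2.7, 1.9]
grip_width: 0.0004
gripper_force: 1.5
```

move_arm:
  plan: "0 0.005 0 0 0 0 0;0 0 -0.03 0 0 0 0;0 0.0 -0.05 0 0 0 0;-0.03 0.04 0 0 0 0 0;-0.02 0.02 0 0 0 0 0;0 0 0 0 0 0 0;0 0 0 0 0 0 0"

```text
time_s: 11.35
position: [0.541, 0.0808, 0.1671]
tool_rot: [[-0.949, -0.315, -0.0], [-0.315, 0.949, -0.0], [0.0, -0.0, -1.0]]
ft_force: [-1.0, -0.5, -0.3]
grip_width: 0.0002
gripper_force: 0.0
```

```bash
python3 edge.py w5 "[.5618,.0185]" | head -8; python3 gap.py w5; python3 -c "
import cv2; im=cv2.imread('pics/w5.png'); cv2.imwrite('pics/w5c.png',cv2.resize(im[80:200,240:400],None,fx=4,fy=4,interpolation=2))"
```

```text
11.35 [0.541  0.0808 0.1671] [-1.  -0.5 -0.3]
0.74 [315. 126.] 150.5 0.0877
0.91 [318. 129.] 148.4 0.0879
0.67 [ 54. 161.] 273.4 0.135
rib pts [(86, 29), (88, 68), (90, 80), (92, 141), (94, 32), (328, 63), (330, 91), (332, 100), (334, 62)]
128 80.7; 129 80.3; 130 81.2; 131 80.5; 132 80.6; 133 80.3; 134 80.0; 135 80.0; 136 80.3; 137 79.8; 138 79.9; 139 79.7; 140 80.0; 141 79.7; 142 79.9; 143 79.0; 144 78.7; 145 64.6; 146 64.2; 147 64.2; 148 64.1; 149 63.9; 150 63.6; 151 64.7; 152 65.1; 153 77.1; 154 78.5; 155 78.8; 156 78.5; 157 78.2; 158 78.5; 159 78.0; 160 78.1; 161 78.3; 162 78.4; 163 77.8; 164 77.6; 165 77.4; 166 77.3; 167 78.0; 168 77.7; 169 76.7; 170 77.1; 171 77.4; 172 77.1; 173 77.3; 174 76.7; 175 77.2; ribs fit C [0.5616 0.0194] phase 91.18 n 695 notch cand 31.17583554068642 151.17583554068642
hub [0.56074328 0.01865873 0.11579836]
pin depth 349 [0.4845 0.0641 0.0736] 149.8902808281224 0.08914884300990682 a range [145.23887395 154.41189299]
notch low pts 159 [143.2114406  150.79562772 164.33549359]
```

View pics/w5c.png

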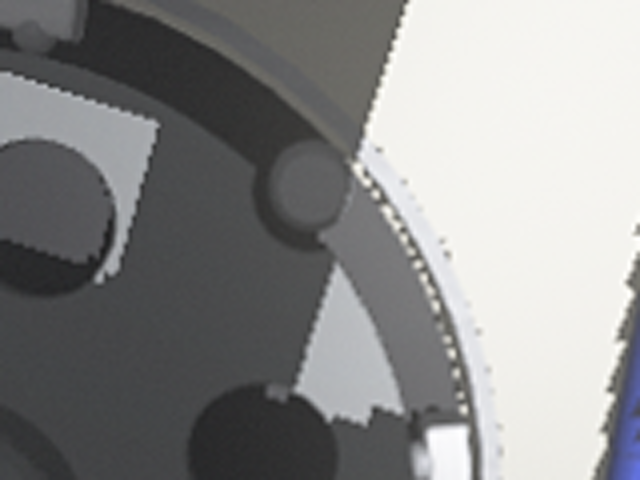

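The crop shows the pin at (305,185) nested in the notch. However, the heights suggest the disc is now tilted, so I'll check its plane.

```bash
cat > plane.py <<'E'
import sys
from fit import *
for t in sys.argv[1:]:
    D=np.load(f"pics/{t}.npy"); P=cloud(D); C=np.array([.5618,.0187]); R=np.hypot(P[...,0]-C[0],P[...,1]-C[1]); a=np.degrees(np.arctan2(P[...,1]-C[1],P[...,0]-C[0]))%360
    m=(D>0)&(R>.068)&(R<.082)&(P[...,2]>.06)&(P[...,2]<.09)
    print(t,[(b,round(float(np.median(P[m&(a>=b)&(a<b+20)][:,2]))*1e3,1)) for b in range(0,360,20) if (m&(a>=b)&(a<b+20)).sum()>20])
    d=(D>0)&(R>.112)&(R<.13)&(abs(P[...,2]-.07)<.006); print("deck",[(b,round(float(np.median(P[d&(a>=b)&(a<b+20)][:,2]))*1e3,1)) for b in range(0,360,20) if (d&(a>=b)&(a<b+20)).sum()>20])
    for b in range(0,360,10):
        q=(D>0)&(R>.035)&(R<.064)&(a>=b)&(a<b+10)&(P[...,2]<.105)
        if q.sum()>20: print(b,round(float(np.percentile(P[q][:,2],92))*1e3,1),end=" ")
    print()
E
python3 plane.py w4 w5
```

```text
w4 [(0, 81.4), (20, 81.6), (40, 81.3), (80, 80.8), (100, 80.4), (120, 80.1), (140, 79.8), (160, 79.9), (180, 79.8), (200, 79.9), (220, 80.0), (240, 79.9), (260, 80.7), (280, 80.6), (300, 80.7), (320, 81.7), (340, 81.2)]
deck [(60, 71.4), (80, 71.4), (100, 71.2), (120, 71.4), (140, 71.3), (160, 71.0), (180, 64.4), (200, 70.5), (220, 71.3), (240, 71.3), (260, 71.4), (280, 71.4), (300, 71.5), (320, 71.5), (340, 71.5)]
0 82.0 10 82.1 20 82.3 30 82.1 40 81.9 50 81.5 60 81.7 70 81.9 80 96.7 90 95.9 100 81.3 110 80.7 120 80.8 130 81.1 140 81.1 150 81.2 160 81.2 170 80.6 180 80.5 190 81.0 200 94.5 210 96.5 220 81.2 230 81.0 240 80.8 250 81.3 260 81.7 270 81.7 280 81.6 290 81.5 300 81.5 310 81.8 320 96.8 330 96.9 340 82.1 350 81.9 
w5 [(0, 82.8), (20, 84.5), (40, 84.2), (80, 83.4), (100, 82.1), (120, 80.6), (140, 78.8), (160, 77.5), (180, 76.1), (200, 75.3), (220, 75.1), (240, 75.3), (260, 76.4), (280, 77.5), (300, 78.6), (320, 80.9), (340, 82.0)]
deck [(60, 71.1), (80, 71.0), (100, 71.1), (120, 71.1), (140, 71.1), (160, 70.7), (180, 64.3), (200, 70.5), (220, 71.1), (240, 71.1), (260, 71.2), (280, 71.1), (300, 71.2), (320, 71.2), (340, 71.2)]
0 82.5 10 83.7 20 83.9 30 84.2 40 84.2 50 83.2 60 83.2 70 83.7 80 98.1 90 97.7 100 82.5 110 81.3 120 80.9 130 80.9 140 80.4 150 80.0 160 79.5 170 78.7 180 78.5 190 78.3 200 92.2 210 93.3 220 78.1 230 77.9 240 77.7 250 78.0 260 78.5 270 78.7 280 79.2 290 79.5 300 79.8 310 80.5 320 94.9 330 96.7 340 82.4 350 82.1
```

The disc is aligned with the pin to within about 1°. It has a slight tilt, with the 220° side about 5 mm low and the 40° side about 3 mm high, so a finger must have pressed that side during the descent. The notch is over the pin, so a straight press on the hub should seat the whole disc. I'll press gently, biased slightly toward the high side.

move_arm:
  plan: "-0.0009 -0.0323 0 0 0 0 0;-0.0009 -0.0323 0 0 0 0 0;0 0 0 0 0 0 0;0 0 0.03 0 0 0 0;0 0 0.014 0 0 0 0;0 0 0.003 0 0 0 0;0 0 0 0 0 0 0"

```text
time_s: 12.38
position: [0.5634, 0.0206, 0.1209]
tool_rot: [[-0.949, -0.315, 0.001], [-0.315, 0.949, -0.0], [-0.001, -0.0, -1.0]]
ft_force: [0.1, -0.2, -0.6]
grip_width: 0.0
gripper_force: 0.0
```

move_arm:
  plan: "0 0 0.002 0 0 0 0;0 0 0.002 0 0 0 0;0 0 0.001 0 0 0 0;0 0 0 0 0 0 0"

```text
time_s: 12.88
position: [0.5632, 0.0205, 0.1154]
tool_rot: [[-0.949, -0.315, 0.0], [-0.315, 0.949, 0.0], [-0.0, 0.0, -1.0]]
ft_force: [0.4, -0.5, 0.3]
grip_width: 0.0004
gripper_force: 0.1
```

move_arm:
  plan: "0 0 0.001 0 0 0 0;0 0 0.001 0 0 0 0;0 0 0.001 0 0 0 0;0 0 0 0 0 0 0"

```text
time_s: 13.38
position: [0.5632, 0.0203, 0.1122]
tool_rot: [[-0.949, -0.315, -0.0], [-0.315, 0.949, -0.0], [0.0, -0.0, -1.0]]
ft_force: [0.8, -0.3, 0.7]
grip_width: 0.0001
gripper_force: 0.4
```

move_arm:
  plan: "0 0 0.001 0 0 0 0;0 0 0.001 0 0 0 0;0 0 0 0 0 0 0"

```text
time_s: 13.75
position: [0.5635, 0.0201, 0.1106]
tool_rot: [[-0.949, -0.315, 0.001], [-0.315, 0.949, -0.001], [-0.001, -0.001, -1.0]]
ft_force: [0.4, -2.4, 5.2]
grip_width: -0.0002
gripper_force: 2.1
```

move_arm:
  plan: "0 0 0.001 0 0 0 0;0 0 0.001 0 0 0 0;0 0 0 0 0 0 0"

```text
time_s: 14.12
position: [0.5629, 0.0207, 0.1081]
tool_rot: [[-0.949, -0.315, -0.001], [-0.315, 0.949, 0.0], [0.001, 0.001, -1.0]]
ft_force: [0.9, -0.3, 1.4]
grip_width: -0.0003
gripper_force: 0.6
```

move_arm:
  plan: "0 0 0.001 0 0 0 0;0 0 0.001 0 0 0 0;0 0 0 0 0 0 0"

```text
time_s: 14.5
position: [0.5629, 0.0204, 0.1059]
tool_rot: [[-0.949, -0.315, -0.001], [-0.315, 0.949, -0.0], [0.001, 0.0, -1.0]]
ft_force: [-0.2, -0.2, 0.4]
grip_width: 0.0001
gripper_force: 0.0
```

move_arm:
  plan: "0 0 0.001 0 0 0 0;0 0 0.001 0 0 0 0;0 0 0 0 0 0 0"

```text
time_s: 14.88
position: [0.5631, 0.0204, 0.1042]
tool_rot: [[-0.949, -0.315, -0.0], [-0.315, 0.949, -0.0], [0.0, 0.0, -1.0]]
ft_force: [-0.1, -0.4, 0.2]
grip_width: 0.0002
gripper_force: 0.0
```

move_arm:
  plan: "0 0 0.001 0 0 0 0;0 0 0 0 0 0 0"

```text
time_s: 15.12
position: [0.5632, 0.0205, 0.1041]
tool_rot: [[-0.949, -0.315, 0.001], [-0.315, 0.949, -0.0], [-0.0, -0.0, -1.0]]
ft_force: [-2.2, -0.2, 5.9]
grip_width: -0.0
gripper_force: 3.3
```

move_arm:
  plan: "0 0 0.001 0 0 0 0;0 0 0 0 0 0 0"

```text
time_s: 15.38
position: [0.5632, 0.0205, 0.104]
tool_rot: [[-0.949, -0.315, 0.001], [-0.315, 0.949, -0.001], [-0.001, -0.001, -1.0]]
ft_force: [-5.1, -0.2, 15.1]
grip_width: 0.0003
gripper_force: 7.2
```

move_arm:
  plan: "0 0 -0.02 0 0 0 0;0 0 -0.05 0 0 0 0;-0.04 0 -0.04 0 0 0 0;-0.04 0 -0.03 0 0 0 0;0 0 0 0 0 0 0;0 0 0 0 0 0 0"

```text
time_s: 16.12
position: [0.6383, 0.0456, 0.2411]
tool_rot: [[-0.949, -0.315, -0.002], [-0.315, 0.949, 0.0], [0.002, 0.001, -1.0]]
ft_force: [-0.5, 0.3, -0.5]
grip_width: 0.0
gripper_force: 0.0
```

```bash
python3 look.py w6; python3 plane.py w6
```

```text
16.125 [0.6383 0.0456 0.2411] [[-0.9492, -0.3148, -0.0025], [-0.3148, 0.9492, 0.0001], [0.0023, 0.0009, -1.0]] [-0.51  0.31 -0.5 ] 3.0011775869150246e-05
drive_pin 0.86 [391.   24.5] [0.485  0.0636 0.073 ] [0.4852 0.0635 0.0737]
drive_pin 0.29 [313.6  92.6] [0.5598 0.0179 0.073 ] [0.5604 0.0182 0.1044]
disc_notch 0.87 [386.5  27.1] [0.4886 0.0606 0.074 ] [0.4887 0.0605 0.0745]
disc_notch 0.32 [513.  200.8] [0.5942 0.241  0.074 ] [0.6    0.2847 0.0122]
hub_top 0.79 [311.4  93.5] [0.5622 0.0169 0.116 ] [0.5621 0.0167 0.1052]
rib_a 0.93 [301.3  35.3] [ 0.5218 -0.0052  0.0955] [ 0.5202 -0.0062  0.0849]
rib_a 0.9 [273.3 135.7] [ 0.6061 -0.0041  0.0955] [ 0.6076 -0.0051  0.0843]
rib_a 0.86 [368.7 114.3] [0.5629 0.0685 0.0955] [0.5628 0.0702 0.0851]
stripper_pivot 0.78 [169.3  51.2] [ 0.5666 -0.1123  0.079 ] [ 0.5666 -0.1083  0.0881]
stripper_pivot 0.55 [272.9 135.1] [ 0.6082 -0.006   0.079 ] [ 0.6073 -0.0055  0.0855]
stripper_pivot 0.22 [639.  108.9] [0.4743 0.3123 0.079 ] [0.4521 0.383  0.0045]
stripper_post 0.94 [165.9 102.3] [ 0.6068 -0.0971  0.102 ] [ 0.6065 -0.0962  0.1043]
w6 [(0, 69.8), (20, 69.9), (40, 69.7), (60, 69.9), (80, 70.0), (100, 69.7), (120, 69.7), (140, 69.7), (160, 69.6), (180, 69.6), (200, 69.7), (220, 69.7), (240, 69.7), (260, 69.9), (280, 69.9), (300, 69.8), (320, 70.2), (340, 69.9)]
deck [(20, 72.0), (40, 71.9), (60, 72.0), (80, 71.9), (100, 71.7), (120, 71.7), (140, 71.6), (240, 71.8), (260, 72.0), (280, 72.0), (300, 72.1), (320, 72.2), (340, 72.1)]
0 70.5 10 70.8 20 71.0 30 71.0 40 71.1 50 70.7 60 70.6 70 70.8 80 85.9 90 84.7 100 70.8 110 70.3 120 70.0 130 70.7 140 70.7 150 70.8 160 70.8 170 70.1 180 70.0 190 70.7 200 85.0 210 85.6 220 70.8 230 70.3 240 70.1 250 70.8 260 70.9 270 70.9 280 70.9 290 70.4 300 70.2 310 70.8 320 71.5 330 86.1 340 71.1 350 70.6
```

View pics/w6.png

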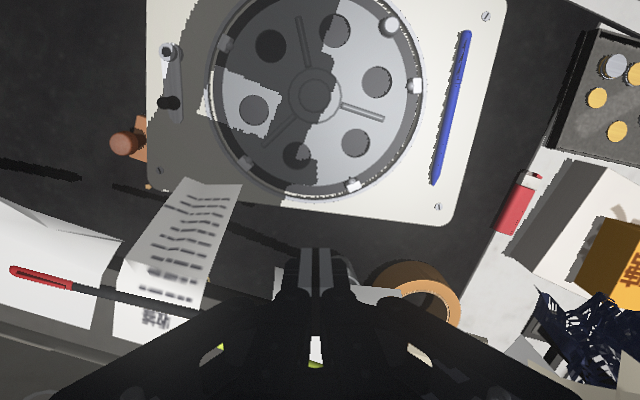

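The picture shows the pin sitting in the notch at (391,24), and the disc face reads level at 69.7 mm all round, so it is fully home. The stripper pivot is at (169,51) and its post at (166,102). I'll go round to the outer side of the post now.

move_arm:
  plan: "0.0249 -0.0505 0 0 0 0 0;0.0249 -0.0505 0 0 0 0 0;0.0249 -0.0505 0 0 0 0 0;0 0 0.01 0 0 0.17 0;0 0 0.01 0 0 0.17 0;0 0 0.01 0 0 0.17 0;0 0 0.01 0 0 0.17 0;0 0 0.01 0 0 0.17 0;0 0 0.01 0 0 0.17 0;0 0 0.01 0 0 0.17 0;0 0 0.01 0 0 0.17 0;0 0 0.01 0 0 0.17 0"

```text
time_s: 17.98
position: [0.6157, -0.1217, 0.152]
tool_rot: [[-0.348, 0.938, -0.0], [0.938, 0.348, -0.0], [-0.0, -0.0, -1.0]]
ft_force: [0.2, 0.1, 0.6]
grip_width: 0.0
gripper_force: 0.0
```

```bash
python3 look.py w7; python3 -c "
from h import *
print(np.round(env.observe()['q'],1))"
```

```text
17.975 [ 0.6157 -0.1217  0.152 ] [[-0.3479, 0.9375, -0.0001], [0.9375, 0.3479, -0.0], [-0.0, -0.0001, -1.0]] [0.23 0.09 0.63] 4.123346802100337e-05
disc_notch 0.39 [ 60.8 381.5] [ 0.459  -0.3553  0.074 ] [ 0.425  -0.4357  0.0156]
rib_a 0.75 [371.7  36. ] [ 0.6061 -0.0071  0.0955] [ 0.6071 -0.0048  0.0847]
stripper_pivot 0.86 [254.3 175.3] [ 0.5678 -0.1112  0.079 ] [ 0.5686 -0.1089  0.0874]
stripper_post 0.71 [317.  190.7] [ 0.609  -0.1003  0.102 ] [ 0.6089 -0.1     0.1032]
[-22.   33.1  68.3  -0.   78.6 -42.8]
```

move_arm:
  plan: "0 0 0.03 0 0 0 0;0 0 0.025 0 0 0 0;0 0 0.01 0 0 0 0;0 0 0 0 0 0 0"

```text
time_s: 18.82
position: [0.616, -0.1217, 0.0874]
tool_rot: [[-0.354, 0.935, -0.0], [0.935, 0.354, 0.0], [0.0, -0.0, -1.0]]
ft_force: [-0.1, -0.6, 0.5]
grip_width: -0.0
gripper_force: 0.0
```

move_arm:
  plan: "0.004 0 0 0 0 0 0;0.004 0 0 0 0 0 0;0.0052 0.0016 0 0 0 -0.12 0;0.0052 0.0016 0 0 0 -0.12 0;0.0052 0.0016 0 0 0 -0.12 0;0.0052 0.0016 0 0 0 -0.12 0;0.0052 0.0016 0 0 0 -0.12 0;0.0052 0.0016 0 0 0 -0.12 0;0.0052 0.0016 0 0 0 -0.12 0;0.0052 0.0016 0 0 0 -0.12 0;0 0 0 0 0 0 0"

```text
time_s: 20.2
position: [0.5937, -0.0767, 0.088]
tool_rot: [[-0.969, 0.248, 0.001], [0.248, 0.969, -0.0], [-0.001, -0.0, -1.0]]
ft_force: [0.3, -0.5, 0.1]
grip_width: -0.0001
gripper_force: 0.0
```

```bash
python3 look.py w8
```

```text
20.2 [ 0.5937 -0.0767  0.088 ] [[-0.9688, 0.2477, 0.0009], [0.2477, 0.9688, -0.0003], [-0.001, -0.0001, -1.0]] [ 0.28 -0.45  0.11] -0.00010211070741200161
hub_top 0.61 [533.1 158.3] [0.5579 0.0126 0.116 ] [0.5618 0.0199 0.1043]
rib_a 0.7 [611.  123.4] [0.558  0.0593 0.0955] [0.5611 0.0688 0.0846]
stripper_pivot 0.65 [237.2 223.8] [ 0.5669 -0.1107  0.079 ] [ 0.5646 -0.1081  0.0864]
stripper_post 0.84 [321.  246.7] [ 0.5787 -0.0711  0.102 ] [ 0.5788 -0.0711  0.1018]
```

View pics/w8.png

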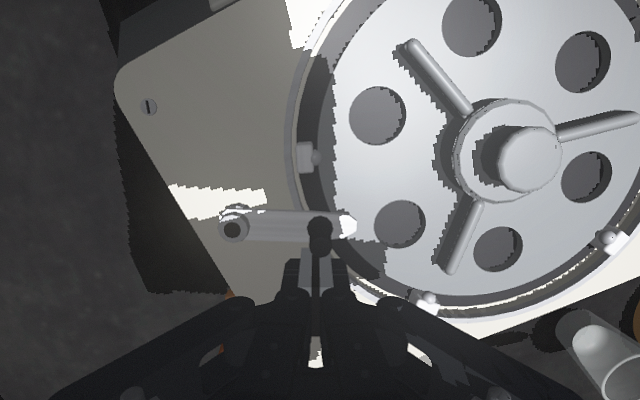

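The post is at (321,247) with the blade swinging over the disc's edge, about 18° short of the stop. I'll continue gently to the stop.

move_arm:
  plan: "0.0052 0.0016 0 0 0 -0.12 0;0.0052 0.0016 0 0 0 -0.12 0;0.0022 0.0007 0 0 0 -0.05 0;0.001 0.0003 0 0 0 -0.02 0;0 0 0 0 0 0 0"

```text
time_s: 21.18
position: [0.5812, -0.0709, 0.0874]
tool_rot: [[-0.998, -0.059, 0.001], [-0.059, 0.998, 0.0], [-0.001, 0.0, -1.0]]
ft_force: [3.6, 2.0, -0.6]
grip_width: -0.0002
gripper_force: 1.7
```

move_arm:
  plan: "0.001 0 0 0 0 0 0;0.001 0 0 0 0 0 0;0 0 0 0 0 0 0"

```text
time_s: 21.55
position: [0.5809, -0.071, 0.0876]
tool_rot: [[-0.998, -0.059, 0.005], [-0.059, 0.998, 0.0], [-0.005, -0.0, -1.0]]
ft_force: [10.5, 3.1, -4.6]
grip_width: 0.0004
gripper_force: 5.5
```

move_arm:
  plan: "-0.004 0 0 0 0 0 0;-0.012 0 0 0 0 0 0;0 0 -0.03 0 0 0 0;0 0 -0.06 0 0 0 0;0 0 -0.06 0 0 0 0;0 0 0 0 0 0 0;0 0 0 0 0 0 0"

```text
time_s: 22.42
position: [0.5946, -0.0701, 0.2365]
tool_rot: [[-0.998, -0.06, -0.001], [-0.06, 0.998, 0.0], [0.001, 0.0, -1.0]]
ft_force: [-0.1, 0.4, -0.2]
grip_width: -0.0003
gripper_force: 0.0
```

```bash
python3 look.py w9; python3 plane.py w9|head -1
```

```text
22.425 [ 0.5946 -0.0701  0.2365] [[-0.9982, -0.0599, -0.0015], [-0.0599, 0.9982, 0.0002], [0.0015, 0.0003, -1.0]] [-0.13  0.35 -0.22] -0.0002941296064476026
drive_pin 0.7 [474.1  71.9] [0.4849 0.0641 0.073 ] [0.4849 0.0641 0.073 ]
disc_notch 0.63 [467.1  75.2] [0.4883 0.0579 0.074 ] [0.4881 0.0588 0.0719]
hub_top 0.8 [424.4 159. ] [0.5586 0.0166 0.116 ] [0.5603 0.0202 0.1054]
hub_top 0.33 [536.4 137.1] [0.5349 0.1057 0.116 ] [0.5378 0.1368 0.0706]
rib_a 0.87 [382.7 205.8] [ 0.6071 -0.0078  0.0955] [ 0.6153 -0.0016  0.0692]
rib_a 0.73 [393.2 107.4] [ 0.5203 -0.0093  0.0955] [ 0.5204 -0.0067  0.0843]
rib_a 0.71 [469.9 160.2] [0.5604 0.0644 0.0955] [0.5621 0.0701 0.084 ]
stripper_pivot 0.8 [272.3 152.7] [ 0.5674 -0.1115  0.079 ] [ 0.5659 -0.1105  0.0878]
stripper_post 0.76 [318.8 155.6] [ 0.5639 -0.0692  0.102 ] [ 0.5638 -0.0692  0.1024]
stripper_post 0.72 [250.7 220.6] [ 0.6266 -0.1271  0.102 ] [ 0.659  -0.1427  0.0188]
w9 [(0, 68.8), (20, 69.0), (40, 68.8), (60, 68.9), (80, 69.1), (100, 68.8), (120, 68.9), (140, 68.9), (160, 68.9), (180, 69.0), (200, 69.0), (220, 69.0), (240, 69.0), (260, 69.7), (280, 68.9), (300, 68.9), (320, 69.0), (340, 68.8)]
```

View pics/w9.png

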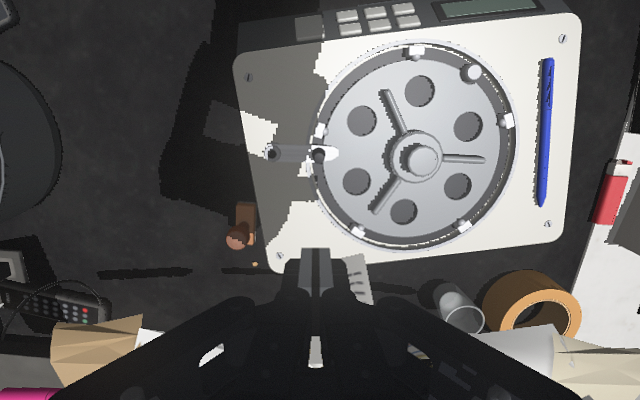

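The blade points from its pivot at (272,153) over the disc edge at (335,153), straight at the hub. The disc is flat with the pin in its notch at (474,72), and nothing else has moved. I'm handing in the job.

```bash
python3 -c "
from rig import env
print(env.close_job())"
```

```text
the job is handed in; nothing more can be done
None
```

The job is handed in, with no verdict returned: the disc reads level and fully home round the pin, the stripper arm is back at its stop and released, and the robot is clear at about 22 s; during the turning the disc was accidentally tipped about 5 mm low on one side, before the hub press levelled it.

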